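# Present a notched glass test plate for its label to be copied

## Robot

A 6-joint arm with a two-finger parallel gripper is mounted at the origin on a cart in front of the work surface, level with it; the furniture and walls round the work are solid. World frame = base frame: x ahead of the robot, y to its left, z up, the work surface at z = 0. Lengths are in mm, angles in rad, forces in N, time in s.
With the tool pointing down it reaches from about 350 to 875 mm from the base axis. Payload 4.2 kg.
Tool frame: the origin (TCP) lies at the very end of the fingers, on their centre line; the grasp point (between the pads) lies 19 mm behind it; z points along the fingers, y is the line along which they close (so a half turn about z gives the same grasp; the last joint's range is limited). The gripper opens to 85 mm and grips with 20 to 120 N. Pads are 22 mm wide; open, the fingers measure 114 mm over their backs; the gripper's body (76 mm by 85 mm) begins 54 mm behind the grasp point. The pads swing forward as they close: fully open they stand 13 mm farther back than shut.
Start: joints at [1.447, 0.385, 0.008, 0, -1.194, -0.259], TCP at [233.416, 579.755, 231.312] pointing down, gripper open.
Joint ranges: [-3.14, 3.14], [-1.21, 2.06], [-1.07, 1.41], [-3.16, 2.05], [-2.99, -0.16], [-3.1, 3.1]. Speed limits (rad/s): [2.79, 2.79, 3.14, 3.14, 3.14, 3.14].

## Interface

Orientations are given as a unit quaternion [x, y, z, w].
In Python, from bench import arm, viewer gives the robot as it stands. The module is installed in compiled form; this text tells all that it offers.
- The arm moves only by the tool jog_arm, called after "Request:" by a JSON object that holds its "op" and its "data". Schema: {"type":"object","properties":{"increments":{"type":"array","items":{"type":"array","items":{"type":"array","items":{"type":"number"},"minItems":6,"maxItems":6},"minItems":1,"maxItems":10},"minItems":1,"maxItems":1},"aperture":{"type":"number"},"only":{"type":"string"},"quiet":{"type":"boolean"},"lines":{"type":"string"}},"required":["increments"],"additionalProperties":false}. increments is a list that holds a single list of rows (three levels of brackets), with 1 to 10 rows, each of 6 numbers: dx, dy, dz in mm, then a rotation vector rx, ry, rz in rad; each row is the pose to reach, as a shift and turn from the pose commanded when the call began, along the tool's axes at that moment; what a row does not reach only later rows make up. A row lasts 1/10 s, in which the tool goes at most 50 mm and 0.15 rad, less where a joint would pass 70% of its speed; a pose out of reach is approached as far as the arm can. aperture is the finger opening in mm, set as the call begins (left out keeps the last). The fingers move at their own pace and stop on an object; the grip force is fixed at half the most. Time passes only in rows, so rows that do not move let the fingers close. The tool returns the time, the measured TCP pose, the force, the opening and the grip force at its end. only (a regular expression) keeps the lines of the reply that match it, lines (a string "A,B") keeps lines A to B, and quiet returns only ok. Input that does not fit is refused with a message, and nothing moves.
- arm.read_state(): the state, without advancing time (a new reading comes with each control period).
- viewer.get_image(name): name is "scene" or "top" or "wrist"; returns (picture, depth): 400x640x3 uint8, blue, green, red; 400x640 float32, mm along the optical axis (not along the pixel's ray), 0 where there is no reading.
- viewer.get_calibration(name): a dict with "K" (3x3 intrinsics, pixels), "D" ([k1, k2, p1, p2, k3] as OpenCV has them; the pictures are not rectified), "rvec" (rotation vector, rad) and "tvec" (3), from world to camera coordinates, as OpenCV has them. Camera axes: x right, y down, z forward; pixel columns grow to the right and rows downward; lengths in mm; the calibration is good to about 2 mm. A picture is of the moment at which its call begins: read the wrist's pose just before it. get_calibration takes no time and is no camera call; for the wrist camera it gives the pose at the moment of the call.
- arm.job_done(): hands the job in; it is judged then, once.
The state is a dict: "clock": time; "joints": joint angles; "joint_vel": joint speeds; "joint_efforts": joint torques, N m; "position": TCP position; "ee_rot": TCP orientation; "contact_force": force on the tool from outside, world axes, zero at the start; "wrist_torque": the same for the moment, N m; "gripper_width": finger opening in mm; "grasp_force": force on a finger pad.
Only numpy, scipy, OpenCV 4.12 (cv2) and the standard library are available. Lean on these libraries where they do the work, as an engineer would, in place of code of your own. Each camera call takes 0.05 s, during which the arm holds its last target. There are 200 camera calls.

## Task

Throw the steel hasp right back off the rack, take out the plate in the middle groove and hold it up over the notebook so that its label can be copied: plate level, label side up, frosted end (the end with the notched corner) pointing to the notebook's right-hand side as seen from the robot, at least a hand's breadth (10 cm) above the worktop. Leave the other two plates standing in the rack and do not knock the things lying about. Finish while still holding the plate there; do not put it down.

Things in the scene. Friction and masses are not known exactly. Their poses are not given: they have to be found in the camera images.
- rack: wooden rack fixed to the worktop, yaw -0.15 to 0.35 rad. Origin: centre of its underside. Foot board 100 (x) x 126 (y) mm, top z 16 mm; on it a block 46 x 90 mm, top z 59 mm, with 3 grooves along x at y -34, 0, 34 mm, 8 mm wide, floor z 45 mm. Plates reach z 91 mm and overhang the block 10 mm at each end (x). Steel posts 18 mm wide (x): hinge at y +50 (top z 98), catch at y -50 (staple to z 101)
- hasp (a joint): steel hasp's angle: 0 shut, level over the plates' tops (2 mm above) with its slot over the staple; grows as the free end rises and swings over the hinge towards the rack's +y. Upright at 1.57; past that it falls by itself to its stop at 3.75, hanging outside the rack; before that it falls shut. Slight friction; not locked
- hasp_hinge (a point): hinge pin of the hasp, along the rack's x; z 94.5 mm above the worktop
- hasp_tab (a point): middle of the turned-up tab at the hasp's free end, 124 mm from the pin: 16 mm wide (along the pin), 4 mm thick, 16 mm tall, its top 14.5 mm above the strap's middle. The strap is 12 mm wide, 3 mm thick; when shut the tab lies 22 mm outside the staple
- plate_a: glass test plate 66 x 46 x 6 mm, 45 g, one of three alike, standing on a long edge in the rack (groove varies). Origin: middle of that edge. x: along it to the frosted end (last 22 mm; ends at x = +-33 mm). z: across it to the notched long edge (z 46 mm), up at first. y: out of the face with the paper label, at the frosted end. Its one notch, 10 x 10 mm, is at x 23..33, z 36..46 mm
- plate_b: as plate_a, its own groove and facing
- plate_c: as plate_a, its own groove and facing
- plate_a_frosted (a point): middle of the frosted short end of plate_a
- plate_a_clear (a point): middle of the clear short end of plate_a
- plate_b_frosted (a point): middle of the frosted short end of plate_b
- plate_b_clear (a point): middle of the clear short end of plate_b
- plate_c_frosted (a point): middle of the frosted short end of plate_c
- plate_c_clear (a point): middle of the clear short end of plate_c
- notebook: closed tan notebook lying flat, 210 (x) x 152 (y) x 13 mm, will not move. Origin: centre of its underside; x points away from the robot (yaw varies by up to 0.25 rad), so its right-hand side is -y
- marker: bystander: marker pen, lying, 135 mm long
- mini_pliers: bystander: small pliers, 134 x 62 x 13 mm
- glass_cutter: bystander: pencil-like glass cutter, 158 mm long, 13 mm thick
- foil_tape: bystander: roll of tape lying flat, 55 mm across, 19 mm high
- frit_jar: bystander: small screw-top jar, 37 mm across, 48 mm high
- glue_bottle: bystander: glue bottle standing, 54 x 36 mm, 194 mm high
Things that resemble listed ones, but are neither listed nor needed, are in the scene too. What is shaped like the plate_a but purple is not meant.

How it is judged (in metres and radians):
On the way, in this order (a step that is already met when the one before it is completed fails the run):
1. the hasp is thrown back off its catch, past upright, with all plates still in the rack (value of joint hasp above 2.5 rad and distance of each of plate_a, plate_b, plate_c from where it was at the start of the episode below 0.015 m), for 0.2 s.
2. the plate from the middle groove is lifted clear of the rack, the other two still standing (((height (world z) of plate_a above 0.065 m and contact force between the fingers and plate_a above 2 N and distance of each of plate_b, plate_c from where it was at the start of the episode below 0.015 m and angle between each of plate_b, plate_c's own z axis and vertical below 0.25 rad and (y of plate_b in the frame of rack above 0.02 m or y of plate_b in the frame of rack below -0.02 m) and (y of plate_c in the frame of rack above 0.02 m or y of plate_c in the frame of rack below -0.02 m)) or (height (world z) of plate_b above 0.065 m and contact force between the fingers and plate_b above 2 N and distance of each of plate_a, plate_c from where it was at the start of the episode below 0.015 m and angle between each of plate_a, plate_c's own z axis and vertical below 0.25 rad and (y of plate_a in the frame of rack above 0.02 m or y of plate_a in the frame of rack below -0.02 m) and (y of plate_c in the frame of rack above 0.02 m or y of plate_c in the frame of rack below -0.02 m)) or (height (world z) of plate_c above 0.065 m and contact force between the fingers and plate_c above 2 N and distance of each of plate_a, plate_b from where it was at the start of the episode below 0.015 m and angle between each of plate_a, plate_b's own z axis and vertical below 0.25 rad and (y of plate_a in the frame of rack above 0.02 m or y of plate_a in the frame of rack below -0.02 m) and (y of plate_b in the frame of rack above 0.02 m or y of plate_b in the frame of rack below -0.02 m)))), for 0.2 s.
At the end, for the whole second after the job is handed in: Middle plate in the fingers, at rest: ends over 100 mm up, under 600 mm; label up within 0.3 rad; frosted end to the notebook's -y within 0.4 rad; within 100 mm (x), about 80 mm (y) of its middle; hasp past 2.5 rad; other plates in outer grooves, moved under 15 mm (value of joint hasp above 2.5 rad and ((height (world z) of each of plate_a_frosted, plate_a_clear above 0.1 m and height (world z) of plate_a below 0.6 m and contact force between the fingers and plate_a above 2 N and contact force between plate_a and rack below 0.1 N and linear speed of plate_a below 0.03 m/s and angular speed of plate_a below 0.2 rad/s and angle between plate_a's own y axis and vertical below 0.3 rad and angle between the x axis of plate_a and the y axis of notebook, either way round below 0.4 rad and x of plate_a in the frame of notebook between -0.1 and 0.1 m and x of plate_a_frosted in the frame of notebook between -0.1 and 0.1 m and ((y of plate_a_frosted in the frame of notebook below -0.05 m and y of plate_a_clear in the frame of notebook above -0.05 m) or (y of plate_a_frosted in the frame of notebook below -0.025 m and y of plate_a_clear in the frame of notebook above -0.025 m) or (y of plate_a_frosted in the frame of notebook below 0 m and y of plate_a_clear in the frame of notebook above 0 m) or (y of plate_a_frosted in the frame of notebook below 0.025 m and y of plate_a_clear in the frame of notebook above 0.025 m) or (y of plate_a_frosted in the frame of notebook below 0.05 m and y of plate_a_clear in the frame of notebook above 0.05 m)) and distance of each of plate_b, plate_c from where it was at the start of the episode below 0.015 m and angle between each of plate_b, plate_c's own z axis and vertical below 0.25 rad and (y of plate_b in the frame of rack above 0.02 m or y of plate_b in the frame of rack below -0.02 m) and (y of plate_c in the frame of rack above 0.02 m or y of plate_c in the frame of rack below -0.02 m)) or (height (world z) of each of plate_b_frosted, plate_b_clear above 0.1 m and height (world z) of plate_b below 0.6 m and contact force between the fingers and plate_b above 2 N and contact force between plate_b and rack below 0.1 N and linear speed of plate_b below 0.03 m/s and angular speed of plate_b below 0.2 rad/s and angle between plate_b's own y axis and vertical below 0.3 rad and angle between the x axis of plate_b and the y axis of notebook, either way round below 0.4 rad and x of plate_b in the frame of notebook between -0.1 and 0.1 m and x of plate_b_frosted in the frame of notebook between -0.1 and 0.1 m and ((y of plate_b_frosted in the frame of notebook below -0.05 m and y of plate_b_clear in the frame of notebook above -0.05 m) or (y of plate_b_frosted in the frame of notebook below -0.025 m and y of plate_b_clear in the frame of notebook above -0.025 m) or (y of plate_b_frosted in the frame of notebook below 0 m and y of plate_b_clear in the frame of notebook above 0 m) or (y of plate_b_frosted in the frame of notebook below 0.025 m and y of plate_b_clear in the frame of notebook above 0.025 m) or (y of plate_b_frosted in the frame of notebook below 0.05 m and y of plate_b_clear in the frame of notebook above 0.05 m)) and distance of each of plate_a, plate_c from where it was at the start of the episode below 0.015 m and angle between each of plate_a, plate_c's own z axis and vertical below 0.25 rad and (y of plate_a in the frame of rack above 0.02 m or y of plate_a in the frame of rack below -0.02 m) and (y of plate_c in the frame of rack above 0.02 m or y of plate_c in the frame of rack below -0.02 m)) or (height (world z) of each of plate_c_frosted, plate_c_clear above 0.1 m and height (world z) of plate_c below 0.6 m and contact force between the fingers and plate_c above 2 N and contact force between plate_c and rack below 0.1 N and linear speed of plate_c below 0.03 m/s and angular speed of plate_c below 0.2 rad/s and angle between plate_c's own y axis and vertical below 0.3 rad and angle between the x axis of plate_c and the y axis of notebook, either way round below 0.4 rad and x of plate_c in the frame of notebook between -0.1 and 0.1 m and x of plate_c_frosted in the frame of notebook between -0.1 and 0.1 m and ((y of plate_c_frosted in the frame of notebook below -0.05 m and y of plate_c_clear in the frame of notebook above -0.05 m) or (y of plate_c_frosted in the frame of notebook below -0.025 m and y of plate_c_clear in the frame of notebook above -0.025 m) or (y of plate_c_frosted in the frame of notebook below 0 m and y of plate_c_clear in the frame of notebook above 0 m) or (y of plate_c_frosted in the frame of notebook below 0.025 m and y of plate_c_clear in the frame of notebook above 0.025 m) or (y of plate_c_frosted in the frame of notebook below 0.05 m and y of plate_c_clear in the frame of notebook above 0.05 m)) and distance of each of plate_a, plate_b from where it was at the start of the episode below 0.015 m and angle between each of plate_a, plate_b's own z axis and vertical below 0.25 rad and (y of plate_a in the frame of rack above 0.02 m or y of plate_a in the frame of rack below -0.02 m) and (y of plate_b in the frame of rack above 0.02 m or y of plate_b in the frame of rack below -0.02 m)))); the arm keeps its last pose, push and grip.
It fails at once if a plate from an outer groove is pulled out while the middle one stands in the rack ((distance of plate_a from where it was at the start of the episode above 0.02 m and distance of plate_b from where it was at the start of the episode below 0.015 m and y of plate_b in the frame of rack between -0.02 and 0.02 m) or (distance of plate_a from where it was at the start of the episode above 0.02 m and distance of plate_c from where it was at the start of the episode below 0.015 m and y of plate_c in the frame of rack between -0.02 and 0.02 m) or (distance of plate_b from where it was at the start of the episode above 0.02 m and distance of plate_a from where it was at the start of the episode below 0.015 m and y of plate_a in the frame of rack between -0.02 and 0.02 m) or (distance of plate_b from where it was at the start of the episode above 0.02 m and distance of plate_c from where it was at the start of the episode below 0.015 m and y of plate_c in the frame of rack between -0.02 and 0.02 m) or (distance of plate_c from where it was at the start of the episode above 0.02 m and distance of plate_a from where it was at the start of the episode below 0.015 m and y of plate_a in the frame of rack between -0.02 and 0.02 m) or (distance of plate_c from where it was at the start of the episode above 0.02 m and distance of plate_b from where it was at the start of the episode below 0.015 m and y of plate_b in the frame of rack between -0.02 and 0.02 m)).
It fails at once if a bystander is pushed more than 30 mm (distance of any of marker, mini_pliers, glass_cutter, foil_tape, frit_jar, glue_bottle from where it was at the start of the episode above 0.03 m).
It also fails if it takes over 54 s, if anything falls off the work surface, if the arm or the gripper's body presses on something with over 40 N, if the wrist force passes 120 N, or if a joint passes its speed limit or range.

## Working session

There is one attempt and no reset: what is moved stays moved. The work goes in short steps, Python scripts to look and compute and a tool call to move; the robot and the scene stay as the last step left them, time stands still between calls to the robot, and variables do not carry over. Pictures are saved under pics/ and viewed, at most 10 in all, crops included, and the job is handed in when it is done.

```bash
mkdir -p pics
```

Create h.py:
```python
import numpy as np, cv2
from bench import arm, viewer
from scipy.spatial.transform import Rotation as R
def snap(n,f=None):
    c=viewer.get_calibration(n); im,d=viewer.get_image(n)
    if f: cv2.imwrite('pics/'+f+'.png',im); np.savez('pics/'+f+'.npz',im=im,d=d,**{k:np.array(c[k],float) for k in c})
    return im,d,c
def load(f):
    z=np.load('pics/'+f+'.npz'); return z['im'],z['d'],z
def ray(c,uv):
    Rm=cv2.Rodrigues(np.array(c['rvec'],float))[0]; t=np.array(c['tvec'],float).ravel()
    p=cv2.undistortPoints(np.array(uv,float).reshape(-1,1,2),np.array(c['K'],float),np.array(c['D'],float)).reshape(-1,2)
    return -Rm.T@t, np.c_[p,np.ones(len(p))]@Rm
def atz(c,uv,z):
    o,d=ray(c,uv); return o+d*((z-o[2])/d[:,2])[:,None]
def atdepth(c,d,uv):
    o,r=ray(c,uv); return np.array([o+r[i]*np.median(d[int(v)-1:int(v)+2,int(u)-1:int(u)+2]) for i,(u,v) in enumerate(uv)])
def proj(c,P):
    return cv2.projectPoints(np.array(P,float).reshape(-1,1,3),np.array(c['rvec'],float),np.array(c['tvec'],float),np.array(c['K'],float),np.array(c['D'],float))[0].reshape(-1,2)
def tri(c1,uv1,c2,uv2):
    out=[]
    for a,b in zip(uv1,uv2):
        o1,d1=ray(c1,[a]);o2,d2=ray(c2,[b]);A=np.c_[d1[0],-d2[0]];s=np.linalg.lstsq(A,o2-o1,rcond=None)[0]
        p=o1+s[0]*d1[0];q=o2+s[1]*d2[0];out.append(np.r_[(p+q)/2,np.linalg.norm(p-q)])
    return np.array(out)
```

Run:
```python
from h import *
s=arm.read_state();print(s)
a=[snap(n,n+'0')[0] for n in('scene','top','wrist')]
cv2.imwrite('pics/m0.png',np.vstack([cv2.resize(a[1],(800,500),interpolation=cv2.INTER_AREA)]))
```

```text
{'clock': 0.0, 'joints': array([ 1.44657819e+00,  3.85568455e-01,  6.63488595e-03, -4.92548420e-04,
       -1.19397421e+00, -2.58619864e-01]), 'joint_vel': array([-0.00078828, -0.00069849,  0.000315  , -0.00020952,  0.00050417,
        0.00111824]), 'joint_efforts': array([ 6.44600959e-05, -3.92290163e+01,  1.88402635e+01,  4.18618172e+00,
       -4.55620393e-03, -1.00152803e-06]), 'position': array([233.22754924, 579.23709014, 230.21888707]), 'ee_rot': array([ 9.81717392e-01, -1.90341260e-01, -1.57490645e-04,  1.06871188e-03]), 'contact_force': array([-0.16017546, -0.24529829, -0.05810194]), 'wrist_torque': array([-0.01738475,  0.03141087, -0.02173198]), 'grasp_force': 0.0, 'gripper_width': 85.47992455638915}
```

View pics/top0.png

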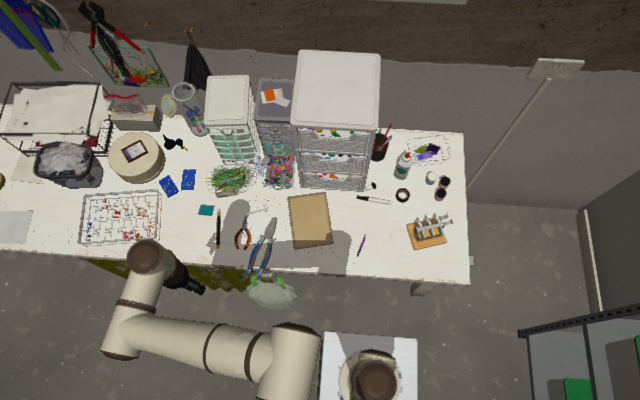

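View pics/scene0.png

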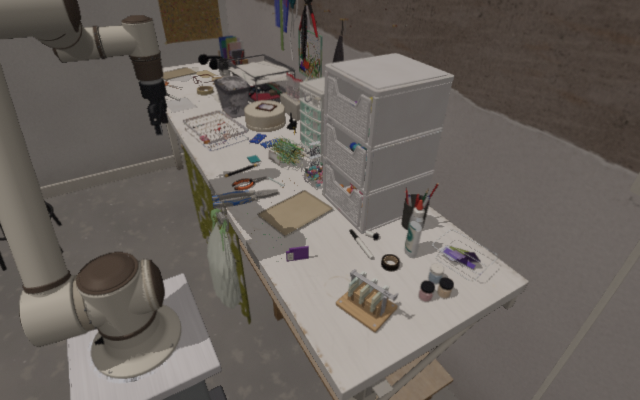

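The top view shows the rack at (430,233) and the notebook at (310,220). In the scene view the rack is at (368,300). Next I'll enlarge both.

Run:
```python
from h import *
im,d,c=load('top0')
print(atdepth(c,d,[(428,233),(310,220),(289,197),(325,192),(332,243),(294,249)]).round(0))
i2,d2,c2=load('scene0'); print(atdepth(c2,d2,[(368,300),(390,262),(298,254),(427,290)]).round(0))
a=cv2.resize(im[200:260,395:465],(700,600),interpolation=cv2.INTER_CUBIC)[:, :]
b=cv2.resize(i2[260:335,325:410],(680,600),interpolation=cv2.INTER_CUBIC)
cv2.imwrite('pics/c1.png',np.hstack([cv2.resize(a,(400,343)),cv2.resize(b,(389,343))]))
```

```text
[[ 510. -191.   58.]
 [ 545.  241.    8.]
 [ 633.  331.    7.]
 [ 667.  194.    1.]
 [ 463.  152.    3.]
 [ 429.  290.    4.]]
[[ 511. -214.   59.]
 [ 681.  -98.    1.]
 [ 454.   43.   23.]
 [ 668. -256.   47.]]
```

View pics/c1.png

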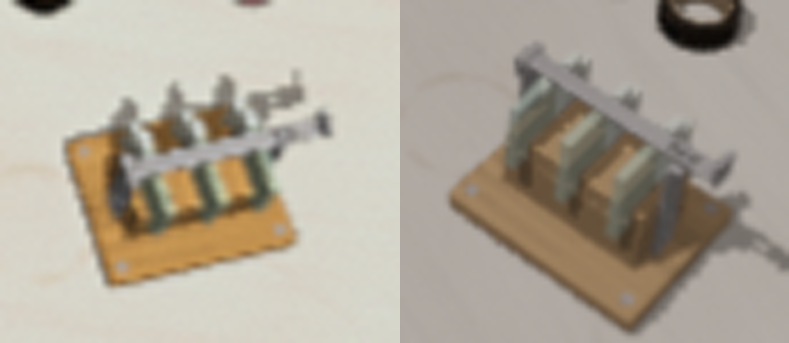

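In the crops, the rack's hinge is on the left (+y) and the tab is at top-crop (325,125), about (452,222) in the full image. Next I'll get a rough rack pose and the wrist camera's offset.

Run:
```python
from h import *
im,d,c=load('top0')
k=400/70
uv=[(395+u/k,200+v/k) for u,v in [(68,142),(110,285),(297,240)]]
P=atz(c,uv,16);print(P.round(1))
cen=(P[0]+P[2])/2; ex=P[0]-P[1]; ey=P[1]-P[2]; print(cen, np.arctan2(ex[1],ex[0]),np.arctan2(-ey[0],ey[1]),np.linalg.norm(ex),np.linalg.norm(ey))
N=atz(c,[(289,197),(325,192),(332,243),(294,249)],13);print(N.round(0),N.mean(0))
s=arm.read_state();w=viewer.get_calibration('wrist');Rm=cv2.Rodrigues(np.array(w['rvec']))[0];o=-Rm.T@np.array(w['tvec']).ravel()
T=R.from_quat(s['ee_rot']).as_matrix();print('cam in tool',T.T@(o-s['position']),'\n',(T.T@Rm.T).round(3),w['K'])
tgt=np.array([450,-170,330]);print('d tool',T.T@(tgt-s['position']))
```

```text
[[ 550.3 -122.    16. ]
 [ 455.9 -149.3   16. ]
 [ 494.8 -268.8   16. ]]
[ 522.56872837 -195.4077102    16.        ] 0.2805621066057846 0.315160681463015 98.31185368740957 125.69238970635818
[[631. 330.  13.]
 [662. 193.  13.]
 [460. 152.  13.]
 [427. 290.  13.]] [544.87855    241.10185711  13.        ]
cam in tool [  72.61082391    0.14793679 -142.29051676] 
 [[ 0.    -0.957 -0.289]
 [ 1.    -0.     0.001]
 [-0.001 -0.289  0.957]] [[321.27032581   0.         320.91621392]
 [  0.         321.27032581 199.3084963 ]
 [  0.           0.           1.        ]]
d tool [481.04485283 614.29360018 -98.48096946]
```

Request:
{"op": "jog_arm", "data": {"increments": [[[557,609,-20,0,0,0.89],[557,609,-20,0,0,0.89],[557,609,-20,0,0,0.89],[557,609,-20,0,0,0.89],[557,609,-20,0,0,0.89],[557,609,-20,0,0,0.89],[557,609,-20,0,0,0.89],[557,609,-20,0,0,0.89],[557,609,-20,0,0,0.89],[557,609,-20,0,0,0.89]]]}}

```text
clock: 1.15
position: [408.6, 109.7, 243.7]
ee_rot: [0.804, -0.594, 0.0, -0.0]
contact_force: [0.7, 0.3, -0.4]
gripper_width: 85.3
grasp_force: 0.0
```

Add to h.py:
```python
def to(p,zaz=None,rot=None):
    "shift and turn in tool axes to reach world p with tool down & tool y azimuth zaz, or rot matrix"
    s=arm.read_state();T=R.from_quat(s['ee_rot']).as_matrix()
    if zaz is not None:
        y=np.array([np.cos(zaz),np.sin(zaz),0]);z=np.array([0,0,-1.]);rot=np.c_[np.cross(y,z),y,z]
    print('clock',round(s['clock'],2),'j',s['joints'].round(2),'shift',(T.T@(np.array(p)-s['position'])).round(1),'turn',R.from_matrix(T.T@rot).as_rotvec().round(3) if rot is not None else '')
```

```bash
python3 -c "
from h import *
to([522,-195,250],.30-np.pi)"
```

```text
clock 1.15 j [ 0.65  0.02 -0.43 -0.   -1.12 -0.35] shift [324.5 -18.7  -6.4] turn [-0.001  0.    -0.001]
```

Request:
{"op": "jog_arm", "data": {"increments": [[[324,-18,-6,0,0,0],[324,-18,-6,0,0,0],[324,-18,-6,0,0,0],[324,-18,-6,0,0,0],[324,-18,-6,0,0,0],[324,-18,-6,0,0,0],[324,-18,-6,0,0,0],[324,-18,-6,0,0,0],[324,-18,-6,0,0,0]]], "aperture": 36}}

```text
clock: 2.05
position: [520.5, -193.1, 248.7]
ee_rot: [0.804, -0.595, -0.001, 0.0]
contact_force: [-0.5, 0.2, -0.1]
gripper_width: 36.0
grasp_force: 0.0
```

```bash
python3 -c "
from h import *
to([522,-195,250],.30-np.pi)
im,d,c=snap('wrist','w1')
cv2.imwrite('pics/w1b.png',cv2.resize(im,(800,500),interpolation=cv2.INTER_CUBIC))
print(proj(c,[[522,-195,16]]))"
```

```text
clock 2.05 j [-0.06  0.25 -0.14 -0.   -1.18  0.36] shift [ 2.2 -0.9 -1.3] turn [ 0.001  0.001 -0.004]
[[318.94174435 164.9510736 ]]
```

View pics/w1b.png

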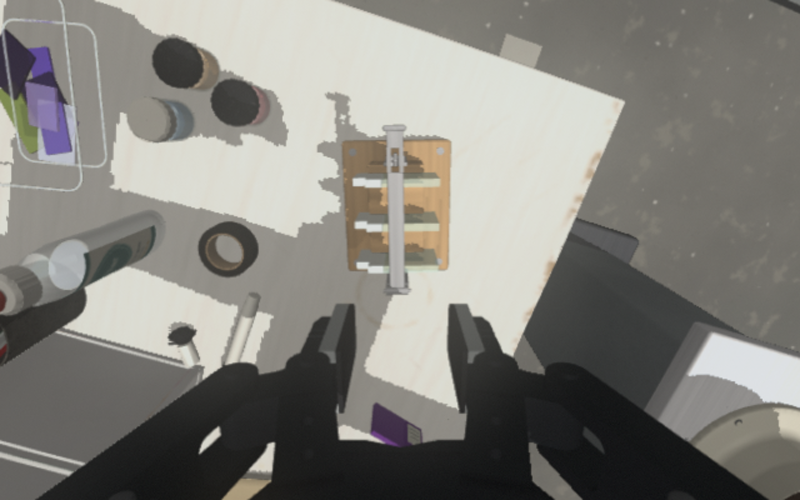

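The wrist view (x1.25) shows the tab at (395,128), the hinge at (397,288), and foot-board corners at (343,141), (450,140), (450,270) and (347,270). I'll move towards the tab for a second view and enlarge both.

Request:
{"op": "jog_arm", "data": {"increments": [[[38,0,45,0,0,0],[76,0,50,0,0,0],[76,0,50,0,0,0]]]}}

```text
clock: 2.4
position: [542.7, -266.8, 196.3]
ee_rot: [0.804, -0.595, -0.002, 0.001]
contact_force: [-0.4, -0.2, -1.3]
gripper_width: 36.0
grasp_force: 0.0
```

```bash
python3 -c "
from h import *
to([544,-266,200],.30-np.pi)
im2,d2,c2=snap('wrist','w2'); im,d,c=load('w1')
q=proj(c2,[[522,-195,60]])[0].astype(int);print(q)
y0=q[1]-75;x0=q[0]-50;print(x0,y0)
cv2.imwrite('pics/c2.png',np.hstack([cv2.resize(im[95:239,270:370],(400,576),interpolation=cv2.INTER_CUBIC),cv2.resize(im2[y0:y0+144,x0:x0+100],(400,576),interpolation=cv2.INTER_CUBIC)]))"
```

```text
clock 2.4 j [-0.19  0.38 -0.09  0.   -1.1   0.49] shift [-0.4 -1.4 -3.7] turn [ 0.004  0.002 -0.004]
[318 262]
268 187
```

View pics/c2.png

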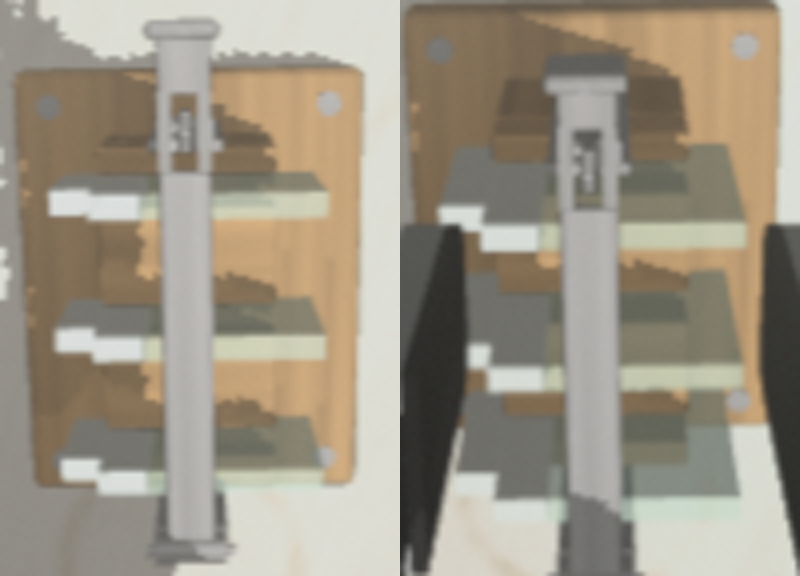

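All three frosted (white, notched) ends lie at image left, which is rack +x, so the labels face rack +y. Next I'll triangulate the tab top, the middle plate's top-edge ends and the foot screws from the two crops.

Run:
```python
from h import *
_,d,c=load('w1');_,d2,c2=load('w2')
A=np.array([(182,30),(326,346),(93,347),(47,106),(328,103),(326,205),(88,208)],float);B=np.array([(586,86),(743,376),(488,378),(440,49),(745,46),(745,236),(482,238)],float)
a=np.c_[270+A[:,0]/4,95+A[:,1]/4]-.4;b=np.c_[268+(B[:,0]-400)/4,187+B[:,1]/4]-.4
P=tri(c,a,c2,b);print(P.round(1))
e=P[2]-P[1];print('yaw plate',np.arctan2(e[1],e[0]),np.linalg.norm(e[:3]))
e=P[6]-P[5];print('yaw plate',np.arctan2(e[1],e[0]))
e=P[3]-P[4];print('yaw',np.arctan2(e[1],e[0]),np.linalg.norm(e[:3]))
y=np.array([np.cos(.3),np.sin(.3)]);n=np.array([-np.sin(.3),np.cos(.3)])
m=P[1,:2]+y*33;print('plate mid',m,'tab pred',m-74*n,'dist mid-tab along n',(m-P[0,:2])@n, (m-P[0,:2])@y,'other',(P[1,:2]-P[5,:2])@n)
to([*P[0,:2],110],.30-np.pi)
```

```text
[[ 5.454e+02 -2.623e+02  1.083e+02  2.000e-01]
 [ 4.918e+02 -2.026e+02  9.090e+01  1.000e-01]
 [ 5.452e+02 -1.862e+02  9.120e+01  0.000e+00]
 [ 5.775e+02 -2.309e+02  1.540e+01  3.000e-01]
 [ 5.013e+02 -2.551e+02  1.610e+01  3.000e-01]
 [ 5.025e+02 -2.347e+02  9.140e+01  2.000e-01]
 [ 5.552e+02 -2.177e+02  9.030e+01  1.000e-01]]
yaw plate 0.2994460580811101 55.80258149516876
yaw plate 0.3116695302021374
yaw 0.307462638393632 80.000878309513
plate mid [ 523.35920081 -192.89204912] tab pred [ 545.22769611 -263.58694931] dist mid-tab along n 72.85706847555615 -0.5106919098947493 other 33.747537699285765
clock 2.45 j [-0.19  0.38 -0.09 -0.   -1.11  0.48] shift [-2.2 -3.7 87.8] turn [ 0.003  0.002 -0.003]
```

Request:
{"op": "jog_arm", "data": {"increments": [[[-2,-4,30,0,0,0],[-2,-4,65,0,0,0],[-2,-4,95,0,0,0],[-2,-4,110,0,0,0],[-2,-4,114,0,0,0],[-2,-4,114,0,0,0]]]}}

```text
clock: 3.05
position: [546.9, -261.2, 86.2]
ee_rot: [0.805, -0.594, 0.0, -0.0]
contact_force: [-0.2, 0.3, -0.1]
gripper_width: 36.0
grasp_force: 0.0
```

Request:
{"op": "jog_arm", "data": {"increments": [[[0,0,0,0,0,0],[0,0,0,0,0,0],[0,0,0,0,0,0],[0,0,0,0,0,0]]], "aperture": 8}}

```text
clock: 3.45
position: [546.8, -262.4, 87.3]
ee_rot: [0.804, -0.594, 0.001, -0.0]
contact_force: [-2.1, 1.8, 6.8]
gripper_width: 13.8
grasp_force: 58.5
```

```bash
python3 -c "
from h import *
to([545.3,-263,84],.305-np.pi)"
```

```text
clock 3.45 j [-0.18  0.49 -0.22  0.   -0.86  0.48] shift [0.2 1.6 3.3] turn [-0.001 -0.001 -0.007]
```

Request:
{"op": "jog_arm", "data": {"increments": [[[-1,0,-9,0,0,0],[-2,0,-18,0,0,0],[-7,0,-36,0,0,0],[-15,0,-53,0,0,0],[-25,0,-69,0,0,0],[-38,0,-83,0,0,0],[-52,0,-95,0,0,0],[-68,0,-104,0,0,0],[-85,0,-111,0,0,0],[-103,0,-116,0,0,0]]]}}

```text
clock: 4.45
position: [515.2, -163.3, 202.6]
ee_rot: [0.804, -0.594, 0.0, 0.001]
contact_force: [-0.1, -1.3, -5.2]
gripper_width: 12.1
grasp_force: 58.5
```

```bash
python3 -c "
from h import *
to([545.3,-263,84],.305-np.pi)"
```

```text
clock 4.45 j [-0.01  0.27 -0.24  0.   -1.06  0.3 ] shift [104.    0.5 118.7] turn [ 0.001 -0.001 -0.007]
```

Request:
{"op": "jog_arm", "data": {"increments": [[[-19,0,-2,0,0,0],[-37,0,-1,0,0,0],[-55,0,3,0,0,0],[-73,0,10,0,0,0],[-89,0,19,0,0,0],[-89,0,19,0,0,0]]]}}

```text
clock: 5.05
position: [488.1, -77.5, 184.4]
ee_rot: [0.805, -0.593, -0.0, 0.001]
contact_force: [-5.8, -0.0, 7.8]
gripper_width: 11.1
grasp_force: 70.7
```

Request:
{"op": "jog_arm", "data": {"increments": [[[0,0,0,0,0,0],[0,0,0,0,0,0],[0,0,0,0,0,0],[0,0,0,0,0,0],[0,0,-40,0,0,0],[0,0,-60,0,0,0]]], "aperture": 40}}

```text
clock: 5.65
position: [491.3, -79.2, 244.7]
ee_rot: [0.804, -0.594, 0.001, -0.001]
contact_force: [0.3, 0.3, 0.3]
gripper_width: 39.6
grasp_force: 0.0
```

```bash
python3 -c "
from h import *
s=arm.read_state();
to([523.4,-192.9,200],.305+np.pi/2)
im,d,c=snap('wrist','w3')
i1,_,_=snap('top');i2,_,_=snap('scene')
b=cv2.resize(i2[260:335,325:425],(400,300),interpolation=cv2.INTER_CUBIC)
b2=cv2.resize(i1[195:270,390:490],(400,300),interpolation=cv2.INTER_CUBIC)
cv2.imwrite('pics/c3.png',np.hstack([b,b2]))"
```

```text
clock 5.65 j [ 0.17  0.15 -0.28  0.   -1.14  0.13] shift [118.    2.8  44.9] turn [-3.000e-03  1.000e-03  1.564e+00]
```

View pics/c3.png

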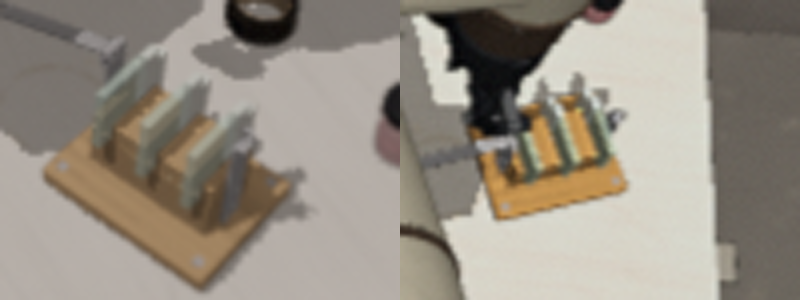

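The hasp is thrown back (strap at the left edge of both crops) and all three plates still stand. Next I'll turn over the middle plate with an 18 mm opening.

Request:
{"op": "jog_arm", "data": {"increments": [[[40,1,0,0,0,0.15],[80,2,10,0,0,0.3],[118,3,30,0,0,0.45],[118,3,45,0,0,0.6],[118,3,65,0,0,0.75],[118,3,75,0,0,0.9],[118,3,75,0,0,1.05],[118,3,75,0,0,1.2],[118,3,75,0,0,1.35],[118,3,75,0,0,1.5]]], "aperture": 18}}

```text
clock: 6.8
position: [521.0, -192.5, 165.7]
ee_rot: [-0.18, 0.984, 0.001, -0.001]
contact_force: [-0.6, -0.8, 0.4]
gripper_width: 18.2
grasp_force: 0.0
```

Request:
{"op": "jog_arm", "data": {"increments": [[[0,0,0,0,0,0.07],[0,0,0,0,0,0.07]]]}}

```text
clock: 7.0
position: [521.1, -192.5, 166.0]
ee_rot: [-0.149, 0.989, 0.0, -0.001]
contact_force: [0.4, 0.7, -0.0]
gripper_width: 18.3
grasp_force: 0.0
```

```bash
python3 -c "
from h import *
to([523.4,-192.9,66],.305+np.pi/2)
im,d,c=snap('wrist','w4')
print(proj(c,[[523.4,-192.9,91]]))
cv2.imwrite('pics/c4.png',cv2.resize(im[140:400,160:480],(800,650))[:600])"
```

```text
clock 7.0 j [-0.06  0.33 -0.26 -0.   -0.99 -1.21] shift [ -2.3  -1.2 100. ] turn [ 0.001 -0.002 -0.007]
[[318.67553858 214.45318914]]
```

View pics/c4.png

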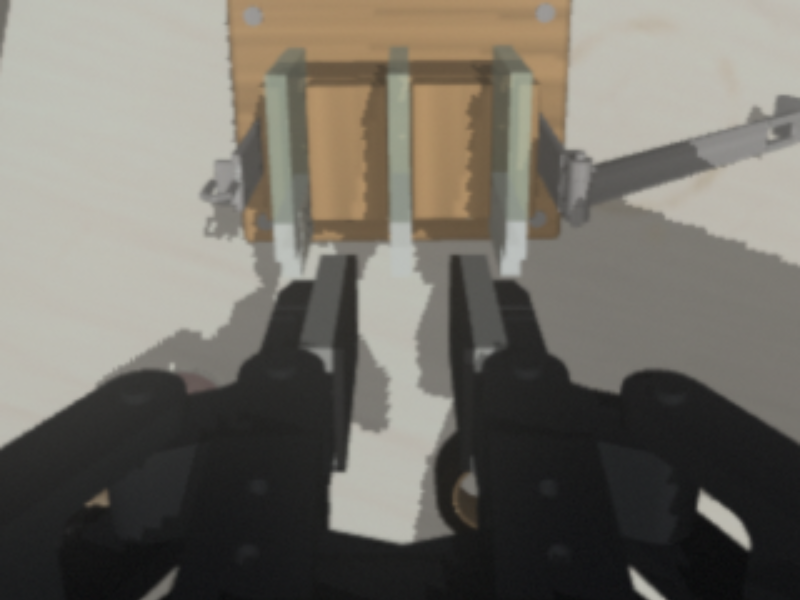

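The middle plate's top edge is at (398,150), centred between the fingers, with the hasp lying outside to the right. Next I'll descend.

Request:
{"op": "jog_arm", "data": {"increments": [[[-2,-1,30,0,0,0],[-2,-1,60,0,0,0],[-2,-1,75,0,0,0],[-2,-1,85,0,0,0],[-2,-1,93,0,0,0],[-2,-1,99,0,0,0],[-2,-1,99,0,0,0]]]}}

```text
clock: 7.75
position: [523.9, -192.9, 68.0]
ee_rot: [-0.149, 0.989, 0.0, -0.0]
contact_force: [0.2, 0.2, -0.0]
gripper_width: 18.0
grasp_force: 0.0
```

Request:
{"op": "jog_arm", "data": {"increments": [[[0,0,0,0,0,0],[0,0,0,0,0,0],[0,0,0,0,0,0],[0,0,0,0,0,0]]], "aperture": 2}}

```text
clock: 8.15
position: [524.5, -192.9, 69.1]
ee_rot: [-0.149, 0.989, -0.0, 0.001]
contact_force: [-0.4, 0.8, 1.8]
gripper_width: 4.4
grasp_force: 61.6
```

```bash
python3 -c "
from h import *
to([523.4,-192.9,66],.305+np.pi/2)"
```

```text
clock 8.15 j [-0.06  0.44 -0.36  0.   -0.76 -1.21] shift [1.  0.3 3.1] turn [-0.001  0.001 -0.006]
```

Request:
{"op": "jog_arm", "data": {"increments": [[[0,0,-8,0,0,0],[0,0,-20,0,0,0],[0,0,-35,0,0,0],[0,0,-55,0,0,0],[0,0,-80,0,0,0],[0,0,-110,0,0,0],[0,0,-140,0,0,0],[0,0,-170,0,0,0],[0,0,-200,0,0,0],[0,0,-230,0,0,0]]]}}

```text
clock: 9.15
position: [523.6, -192.9, 301.0]
ee_rot: [-0.149, 0.989, -0.0, 0.001]
contact_force: [1.2, 0.0, 0.4]
gripper_width: 4.4
grasp_force: 61.3
```

Request:
{"op": "jog_arm", "data": {"increments": [[[0,0,0,0.15,0,0],[0,0,0,0.3,0,0],[0,0,0,0.3,0,0]]]}}

```text
clock: 9.45
position: [519.1, -191.6, 295.7]
ee_rot: [-0.15, 0.977, -0.148, 0.018]
contact_force: [-0.4, -0.1, -1.3]
gripper_width: 4.5
grasp_force: 61.3
```

```bash
python3 -c "
from h import *
s=arm.read_state();print(s['joints'].round(3),s['ee_rot'].round(4))
im,d,c=snap('wrist','w5')
i2,_,_=snap('scene')
cv2.imwrite('pics/c5.png',np.hstack([im[100:400,160:480],cv2.resize(i2[180:330,280:440],(320,300))]))"
```

```text
[ 0.09   0.146 -0.313  0.336 -1.08  -1.512] [-0.1495  0.9774 -0.1484  0.0183]
```

View pics/c5.png

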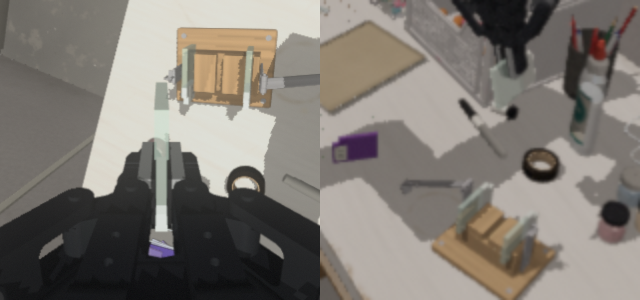

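The plate is held by the fingers and the other two still stand. Next I'll fit a kinematic model so the wrist flip to level (through q4 to −π, avoiding the q5 limit) is feasible.

Create kin.py:
```python
from h import *
from scipy.optimize import least_squares
E0=np.array([[0,0,1],[-1,0,0],[0,-1,0.]])
def ori(q,s4): return (R.from_euler('z',q[0])*R.from_euler('y',q[1]-q[2])*R.from_euler('x',s4*q[3])*R.from_euler('y',-q[4])).as_matrix()@E0@R.from_euler('z',-q[5]).as_matrix()
def fk(q,p,s4):
    T=ori(q,s4);a,h,L1,b,L2,Lt=p
    r=a+L1*np.sin(q[1])+L2*np.cos(q[1]-q[2])+b*np.sin(q[1]-q[2]); z=h+L1*np.cos(q[1])-L2*np.sin(q[1]-q[2])+b*np.cos(q[1]-q[2])
    return np.array([r*np.cos(q[0]),r*np.sin(q[0]),z])+Lt*T[:,2],T
```

Run:
```python
from kin import *
s=arm.read_state();q=s['joints'];Tm=R.from_quat(s['ee_rot']).as_matrix()
for s4 in(1,-1): print(s4,np.linalg.norm(ori(q,s4)-Tm))
s4=min((1,-1),key=lambda k:np.linalg.norm(ori(q,k)-Tm))
D=[([1.44657,.38557,.00663,-.0005,-1.19397,-.2586],(233.23,579.24,230.22)),([.65,.02,-.43,0,-1.12,-.35],(408.6,109.7,243.7)),([-.06,.25,-.14,0,-1.18,.36],(520.5,-193.1,248.7)),([-.19,.38,-.09,0,-1.1,.49],(542.7,-266.8,196.3)),([-.18,.49,-.22,0,-.86,.48],(546.8,-262.4,87.3)),([-.01,.27,-.24,0,-1.06,.30],(515.2,-163.3,202.6)),([.17,.15,-.28,0,-1.14,.13],(491.3,-79.2,244.7)),([-.06,.44,-.36,0,-.76,-1.21],(524.5,-192.9,69.1)),(q,s['position'])]
print([round(np.degrees(np.arctan2(x[1][1],x[1][0])/1-0),1) for x in D],[round(np.degrees(x[0][0]),1) for x in D])
```

```text
1 0.9228364905251872
-1 5.217284074118036e-16
[np.float64(68.1), np.float64(15.0), np.float64(-20.4), np.float64(-26.2), np.float64(-25.6), np.float64(-17.6), np.float64(-9.2), np.float64(-20.2), np.float64(-20.2)] [np.float64(82.9), np.float64(37.2), np.float64(-3.4), np.float64(-10.9), np.float64(-10.3), np.float64(-0.6), np.float64(9.7), np.float64(-3.4), np.float64(5.0)]
```

Add to kin.py:
```python
s4=-1
def fk(q,p):
    T=ori(q,s4);a,lat,h,L1,b,L2,Lt,w=p;th=q[1]-q[2]
    B=R.from_euler('z',q[0]).as_matrix();F=B@R.from_euler('y',th).as_matrix();W=F@R.from_euler('x',s4*q[3]).as_matrix()
    return B@np.array([a+L1*np.sin(q[1]),lat,h+L1*np.cos(q[1])])+F@np.array([L2,0,b])+W@np.array([0,w,0])+Lt*T[:,2],T
def fit(D):
    p0=np.array([0,-160,250,400,0,400,250,0.])
    return least_squares(lambda p:np.r_[np.concatenate([(fk(q,p)[0]-x)/2 for q,x in D]),(p-p0)/np.array([100,300,300,300,100,300,200,60.])*.3],p0).x
```

Create plan.py:
```python
from kin import *
s=arm.read_state();q0=s['joints']
D=[([1.44657,.38557,.00663,-.0005,-1.19397,-.2586],(233.23,579.24,230.22)),([.65,.02,-.43,0,-1.12,-.35],(408.6,109.7,243.7)),([-.06,.25,-.14,0,-1.18,.36],(520.5,-193.1,248.7)),([-.19,.38,-.09,0,-1.1,.49],(542.7,-266.8,196.3)),([-.18,.49,-.22,0,-.86,.48],(546.8,-262.4,87.3)),([-.01,.27,-.24,0,-1.06,.30],(515.2,-163.3,202.6)),([.17,.15,-.28,0,-1.14,.13],(491.3,-79.2,244.7)),([-.06,.44,-.36,0,-.76,-1.21],(524.5,-192.9,69.1)),([.09,.146,-.313,.336,-1.08,-1.512],(519.1,-191.6,295.7)),(q0,s['position'])]
p=fit(D);print('p',p.round(0),'res',[round(float(np.linalg.norm(fk(q,p)[0]-x)),1) for q,x in D])
lo=np.array([-3.1,-1.15,-1.0,-3.1,-2.9,-.25]) ;hi=np.array([3.1,2,1.35,2,-.25,3]);lo[5]=-3
```

Run:
```python
from plan import *
nb=np.array([545,241,0])
for yaw in(.22,.3,.4,.1,0.):
  for z in(250,350,):
    X=np.array([np.cos(yaw),np.sin(yaw),0]);Y=np.array([-np.sin(yaw),np.cos(yaw),0])
    T=np.c_[Y,[0,0,1],X]; pos=nb-30*X+[0,0,z]
    f=lambda q:np.r_[(fk(q,p)[0]-pos)/100,(fk(q,p)[1]-T).ravel()]
    best=None
    for q4 in(-3,-2,-1,0,1.5):
      for q6 in(-1,0,1):
        r=least_squares(f,np.clip([.6,.2,-.2,q4,-.8,q6],lo,hi),bounds=(lo,hi))
        if best is None or r.cost<best.cost-1e-6: best=r
    print(yaw,z,round(best.cost,5),best.x.round(2))
```

```text
p [  -2.    1.  167.  560.   -2.  426.  296. -161.] res [0.7, 0.7, 2.0, 1.8, 1.8, 3.2, 2.6, 1.9, 0.5, 0.4]
0.22 250 0.0078 [-0.02  0.36 -1.   -2.83 -1.33 -0.07]
0.22 350 0.0 [ 0.05  0.06 -0.94 -2.94 -1.01 -0.11]
0.3 250 0.00054 [-0.05  0.4  -1.   -2.77 -1.4  -0.06]
0.3 350 0.0 [-0.02  0.04 -0.87 -2.74 -0.95 -0.24]
0.4 250 0.0 [-0.11  0.4  -0.95 -2.62 -1.38 -0.11]
0.4 350 0.0 [-0.08  0.03 -0.79 -2.53 -0.92 -0.4 ]
0.1 250 0.03243 [ 0.05  0.3  -1.   -2.94 -1.21 -0.06]
0.1 350 0.00338 [ 0.12  0.08 -0.98 -3.1  -1.06 -0.02]
0.0 250 0.06328 [ 0.11  0.26 -1.   -3.07 -1.12 -0.04]
0.0 350 0.02563 [ 0.12  0.08 -0.98 -3.1  -1.05 -0.02]
```

Add to plan.py:
```python
def ik(pos,yaw,seed):
    X=np.array([np.cos(yaw),np.sin(yaw),0]);Y=np.array([-np.sin(yaw),np.cos(yaw),0]);T=np.c_[Y,[0,0,1],X]
    return least_squares(lambda q:np.r_[(fk(q,p)[0]-pos)/100,(fk(q,p)[1]-T).ravel()],seed,bounds=(lo,hi))
```

Run:
```python
from plan import *
for f in('scene0','top0'):
    im,d,c=load(f);v,u=np.mgrid[0:400:2,0:640:2];uv=np.c_[u.ravel(),v.ravel()];dd=d[v,u].ravel()
    o,r=ray(c,uv);P=o+r*dd[:,None];P=P[dd>0]
    for y0 in range(-200,500,100):
        m=(P[:,1]>y0)&(P[:,1]<y0+100)&(P[:,2]>80)&(P[:,0]>350)&(P[:,0]<900)&~((P[:,1]>350)&(P[:,2]>230)&(P[:,0]<400))
        if m.sum(): Q=P[m];print(f,y0,'minx',np.percentile(Q[:,0],2).round(),'zmax',Q[:,2].max().round())
nb=np.array([545,241,0]);yaw=.27
for z in(400,):
    X=np.array([np.cos(yaw),np.sin(yaw),0]);r=ik(nb-35*X+[0,0,z],yaw,[0,.05,-.85,-2.8,-.95,-.2]);qf=r.x;print(r.cost,qf.round(3))
for t in np.linspace(0,1,11):
    q=q0+(qf-q0)*t;P,T=fk(q,p);print(t.round(1),q.round(2),'tcp',P.round(),'z',T[:,2].round(2),'palm end',(P-296*T[:,2]).round())
```

```text
p [  -2.    1.  167.  560.   -2.  426.  296. -161.] res [0.7, 0.7, 2.0, 1.8, 1.8, 3.2, 2.6, 1.9, 0.5, 0.4]
scene0 -200 minx 489.0 zmax 185.0
scene0 -100 minx 742.0 zmax 196.0
scene0 0 minx 677.0 zmax 470.0
scene0 100 minx 675.0 zmax 471.0
scene0 200 minx 676.0 zmax 470.0
scene0 400 minx 723.0 zmax 306.0
top0 -200 minx 493.0 zmax 168.0
top0 -100 minx 740.0 zmax 863.0
top0 0 minx 675.0 zmax 857.0
top0 100 minx 674.0 zmax 474.0
top0 200 minx 675.0 zmax 475.0
top0 300 minx 783.0 zmax 302.0
top0 400 minx 722.0 zmax 309.0
2.1259475480344636e-19 [ 0.011 -0.096 -0.805 -2.755 -0.747 -0.29 ]
0.0 [ 0.09  0.15 -0.3   0.33 -1.08 -1.51] tcp [ 524. -192.  299.] z [ 0.09 -0.28 -0.96] palm end [ 498. -109.  582.]
0.1 [ 0.08  0.12 -0.35  0.02 -1.05 -1.39] tcp [ 474. -129.  234.] z [ 0.05 -0.02 -1.  ] palm end [ 458. -124.  530.]
0.2 [ 0.07  0.1  -0.4  -0.29 -1.01 -1.26] tcp [431. -52. 192.] z [ 0.06  0.24 -0.97] palm end [ 415. -124.  478.]
0.3 [ 0.06  0.08 -0.45 -0.59 -0.98 -1.14] tcp [401.  31. 173.] z [ 0.11  0.47 -0.87] palm end [ 370. -109.  432.]
0.4 [ 0.06  0.05 -0.5  -0.9  -0.95 -1.02] tcp [385. 112. 176.] z [ 0.2   0.65 -0.73] palm end [327. -80. 394.]
0.5 [ 0.05  0.03 -0.55 -1.21 -0.91 -0.9 ] tcp [384. 183. 198.] z [ 0.32  0.76 -0.57] palm end [289. -41. 366.]
0.6 [ 0.04  0.   -0.6  -1.52 -0.88 -0.78] tcp [396. 238. 235.] z [ 0.47  0.79 -0.39] palm end [257.   4. 351.]
0.7 [ 0.03 -0.02 -0.65 -1.83 -0.85 -0.66] tcp [420. 271. 279.] z [ 0.62  0.75 -0.24] palm end [235.  50. 349.]
0.8 [ 0.03 -0.05 -0.7  -2.14 -0.81 -0.53] tcp [450. 281. 325.] z [ 0.77  0.63 -0.11] palm end [223.  94. 358.]
0.9 [ 0.02 -0.07 -0.75 -2.45 -0.78 -0.41] tcp [482. 267. 367.] z [ 0.88  0.47 -0.03] palm end [220. 129. 376.]
1.0 [ 0.01 -0.1  -0.8  -2.76 -0.75 -0.29] tcp [511. 232. 400.] z [0.96 0.27 0.  ] palm end [226. 153. 400.]
```

Create rows.py:
```python
from plan import *
import sys
qf=np.array([.011,-.096,-.805,-2.755,-.747,-.29]);n=int(sys.argv[1])
st=arm.read_state();P0=st['position'];T0=R.from_quat(st['ee_rot']).as_matrix();print(st['joints'].round(2))
out=[]
for k in range(1,min(n,10)+1):
    P,T=fk(q0+(qf-q0)*k/n,p);a=T0.T@(P-P0);b=R.from_matrix(T0.T@T).as_rotvec()
    out.append(' '.join('%d'%round(x) for x in a)+' '+' '.join('%.2f'%x for x in b))
print(';'.join(out))
```

```bash
python3 rows.py 28
```

```text
p [  -2.    1.  167.  560.   -2.  426.  296. -161.] res [0.7, 0.7, 2.0, 1.8, 1.8, 3.2, 2.6, 1.9, 0.5, 0.4]
[ 0.09  0.15 -0.3   0.33 -1.08 -1.51]
11 31 17 -0.10 -0.01 0.01;22 64 31 -0.19 -0.03 0.02;31 97 42 -0.29 -0.04 0.04;38 131 49 -0.38 -0.07 0.05;44 165 54 -0.47 -0.09 0.07;48 199 55 -0.56 -0.12 0.09;51 232 54 -0.64 -0.15 0.12;51 263 50 -0.72 -0.19 0.15;50 293 43 -0.80 -0.23 0.18;48 322 34 -0.87 -0.27 0.22
```

Request:
{"op": "jog_arm", "data": {"increments": [[[11,31,17,-0.10,-0.01,0.01],[22,64,31,-0.19,-0.03,0.02],[31,97,42,-0.29,-0.04,0.04],[38,131,49,-0.38,-0.07,0.05],[44,165,54,-0.47,-0.09,0.07],[48,199,55,-0.56,-0.12,0.09],[51,232,54,-0.64,-0.15,0.12],[51,263,50,-0.72,-0.19,0.15],[50,293,43,-0.80,-0.23,0.18],[48,322,34,-0.87,-0.27,0.22]]]}}

```text
clock: 10.55
position: [393.8, 78.2, 172.9]
ee_rot: [-0.056, 0.946, 0.302, 0.104]
contact_force: [-0.3, 0.4, -1.4]
gripper_width: 5.1
grasp_force: 61.3
```

```bash
python3 rows.py 19
```

```text
p [  -2.   -0.  169.  561.   -3.  426.  298. -160.] res [0.5, 0.6, 2.0, 1.9, 1.8, 3.1, 2.7, 2.0, 0.7, 0.6]
[ 0.05  0.06 -0.48 -0.78 -0.95 -1.06]
2 24 13 -0.07 -0.05 0.03;2 48 23 -0.13 -0.10 0.06;0 72 31 -0.19 -0.15 0.09;-4 95 37 -0.25 -0.20 0.12;-10 118 41 -0.30 -0.26 0.15;-17 139 43 -0.35 -0.31 0.18;-26 159 43 -0.40 -0.37 0.22;-36 178 41 -0.44 -0.43 0.26;-48 194 37 -0.48 -0.50 0.30;-60 209 31 -0.51 -0.56 0.34
```

Request:
{"op": "jog_arm", "data": {"increments": [[[2,24,13,-0.07,-0.05,0.03],[2,48,23,-0.13,-0.10,0.06],[0,72,31,-0.19,-0.15,0.09],[-4,95,37,-0.25,-0.20,0.12],[-10,118,41,-0.30,-0.26,0.15],[-17,139,43,-0.35,-0.31,0.18],[-26,159,43,-0.40,-0.37,0.22],[-36,178,41,-0.44,-0.43,0.26],[-48,194,37,-0.48,-0.50,0.30],[-60,209,31,-0.51,-0.56,0.34]]]}}

```text
clock: 11.55
position: [422.7, 267.8, 278.8]
ee_rot: [0.162, 0.772, 0.542, 0.29]
contact_force: [-0.1, -0.1, -0.4]
gripper_width: 4.5
grasp_force: 61.4
```

```bash
python3 rows.py 10
```

```text
p [  -2.   -0.  169.  561.   -3.  426.  298. -160.] res [0.4, 0.5, 2.0, 2.0, 1.7, 3.1, 2.7, 2.0, 0.7, 0.5]
[ 0.03 -0.02 -0.65 -1.82 -0.84 -0.65]
-7 14 6 -0.03 -0.06 0.03;-16 28 11 -0.05 -0.12 0.07;-26 41 14 -0.08 -0.18 0.10;-37 53 16 -0.10 -0.25 0.13;-50 64 17 -0.11 -0.31 0.17;-64 73 16 -0.13 -0.38 0.20;-78 81 13 -0.14 -0.44 0.24;-94 87 10 -0.14 -0.50 0.27;-109 92 4 -0.15 -0.57 0.31;-125 95 -2 -0.15 -0.63 0.35
```

Request:
{"op": "jog_arm", "data": {"increments": [[[-7,14,6,-0.03,-0.06,0.03],[-16,28,11,-0.05,-0.12,0.07],[-26,41,14,-0.08,-0.18,0.10],[-37,53,16,-0.10,-0.25,0.13],[-50,64,17,-0.11,-0.31,0.17],[-64,73,16,-0.13,-0.38,0.20],[-78,81,13,-0.14,-0.44,0.24],[-94,87,10,-0.14,-0.50,0.27],[-109,92,4,-0.15,-0.57,0.31],[-125,95,-2,-0.15,-0.63,0.35]]]}}

```text
clock: 12.55
position: [512.8, 229.6, 401.8]
ee_rot: [0.429, 0.564, 0.561, 0.428]
contact_force: [-0.7, 0.9, -0.5]
gripper_width: 4.6
grasp_force: 61.4
```

Request:
{"op": "jog_arm", "data": {"increments": [[[0,0,0,0,0,0],[0,0,0,0,0,0],[0,0,0,0,0,0],[0,0,0,0,0,0],[0,0,0,0,0,0]]]}}

```text
clock: 13.05
position: [510.1, 231.2, 398.2]
ee_rot: [0.428, 0.567, 0.561, 0.425]
contact_force: [0.1, -0.5, 1.0]
gripper_width: 4.7
grasp_force: 61.4
```

Run:
```python
from h import *
s=arm.read_state();T=R.from_quat(s['ee_rot']).as_matrix();print(s['joints'].round(2),s['position'],'\n',T.round(3))
im,d,c=snap('wrist');a,_,_=snap('scene','s9');t,dt,ct=snap('top')
cv2.imwrite('pics/c9.png',np.hstack([cv2.resize(im[60:400,100:540],(518,400)),np.vstack([cv2.resize(a[100:250,200:410],(280,200)),cv2.resize(t[160:260,270:410],(280,200))])]))
```

```text
[ 0.01 -0.1  -0.81 -2.75 -0.74 -0.29] [510.14140626 231.24948899 398.19841863] 
 [[-0.271  0.009  0.962]
 [ 0.962  0.005  0.271]
 [-0.002  1.    -0.01 ]]
```

View pics/c9.png

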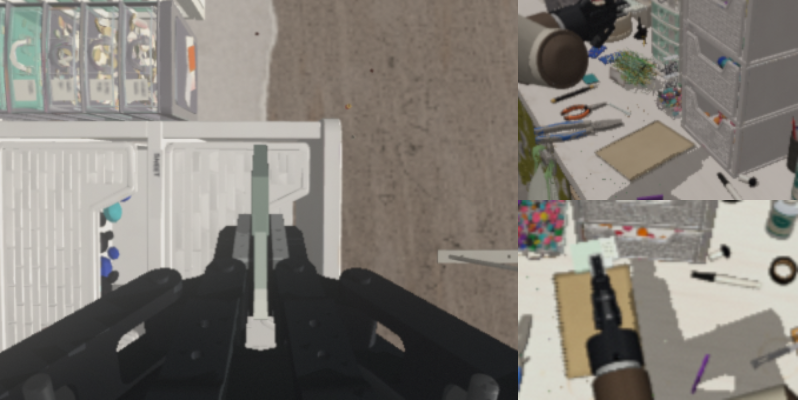

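The wrist view shows the clear end at the top (260,150) and the white frosted end at the bottom (260,330), which is the notebook's right. The tool y axis, and with it the label face, points up to within 0.01 rad. The top view has the plate above the notebook, so I'll hand in.

```bash
python3 -c "
from bench import arm
print(arm.job_done())"
```

```text
the job is handed in; nothing more can be done
None
```

I threw the hasp back and handed the job in with the middle plate held level about 40 cm above the notebook, label up and frosted end to its right; the other two plates were still standing when last seen, and no verdict was returned.

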